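# Index the dividing head and clamp it

### The job

Set the jeweller's dividing head: push the dial round by the side of its upright lug with a fingertip until the index line on the dial lines up with the scale line where the tall pointed pin stands (the low round plugs mark other lines). Then, with the dial still on its line, push the clamp lever beside the dial clockwise all the way to its stop. Only push: do not pinch the lug or the lever and do not lift the dial, and leave the loose things on and around the head where they are.

Things in the scene. Friction and masses are not known exactly. Their poses are not given: they have to be found in the camera images.
- head: fixed dividing head: grey base plate 230 mm (its x) by 290 mm (its y, -125 to +165 mm), 12 mm thick, with a fixed aluminium scale ring of 102 mm radius, its top 30 mm above the table. Origin: on the dial's axis at table height; z up, x towards the middle of the engraved half of the ring, roughly away from the robot
- dial_face (a point): steel dial, disc of 74 mm radius, 10 mm thick, lying on the scale ring: top 40 mm above the table. Origin: centre of its underside, on the axis; z up; own +x runs along the black index line on its top, from centre to rim. Aligned: the tall pin's centre lies on this +x axis. A brass hub, 30 mm across, rises 24 mm above the dial top. The dial only rests on its spindle by its weight (about 0.8 kg)
- dial (a joint): dial angle (rad), anticlockwise from above positive; 0 when the index line lies along the head's +x; stops at -2 and +2; -0.35 to 0.35 at the start. Steady friction about 0.12 N m (3 N at the lug); it stays where it is left
- lug (a point): the dark steel lug, a radial rib on the dial's own -x side, opposite to the index line: 34 mm long (radius 25 to 59 mm), 14 mm thick, 24 mm tall. This point: middle of its top, 42 mm from the dial axis, 64 mm above the table
- lug_left: the cheek of the lug on the dial's own +y side (steel, 30 mm long, 20 mm tall, 4 mm thick); pushing on it, towards the dial's own -y, turns the dial anticlockwise. Origin: middle of its lower edge, 42 mm from the dial axis, 40 mm above the table, 5 mm from the lug's mid-plane (its outer face 7 mm)
- lug_right: the like cheek on the dial's own -y side; pushing on it, towards the dial's own +y, turns the dial clockwise. Origin as for lug_left
- tall_pin: fixed steel pin with a pointed top, 9 mm across, 30 mm tall, the only pointed one, on the target scale line, 90.5 mm from the dial axis. Origin: centre of its foot, 30 mm above the table. It stands on one of the four long scale lines, at -75, -40, 40 or 75 degrees from the head's +x (anticlockwise positive); the other three carry low round plugs, 12 mm across, 7 mm tall
- lever (a joint): clamp lever angle about its upright pivot (rad), clockwise from above positive: 0 when it points along the head's +y, 0 to 0.25 at the start; pushed clockwise it swings towards the head's +x, up to its stop at 1.4. Friction about 0.12 N m (2 N at 60 mm from the pivot); it stays where it is left
- lever_pivot (a point): on the clamp lever's pivot axis, 39 mm above the table, 130 mm from the dial axis on the head's +y side; the pivot boss is 26 mm across
- lever_tip (a point): end of the clamp lever, a flat steel bar 83 mm long from the pivot axis and 12 mm wide, between 30 and 48 mm above the table; this point lies mid-height at its end, 39 mm above the table. The space below the bar is empty: the base plate's top at 12 mm and, beyond the plate, the table.
- lever_near: the lever's side face that is pushed to close it (facing the head's -x, the robot's side, at the start), 60 mm long from 20 to 80 mm from the pivot; origin at its middle, 31 mm above the table
- lever_far: the opposite side face of the lever, of the same size
- collet: upright brass sleeve, 24 mm wide, 22 mm tall, standing on a corner of the base plate; a loose bystander, leave it. Origin: centre of its underside
- mallet: hammer, 220 mm long, lying on the bench; a loose bystander, leave it. Origin: on its axis, along its own x
- graver: screwdriver-shaped graver, 160 mm long, lying on the bench beyond the base plate; a loose bystander, leave it. Origin: on its axis, along its own x
- mortar: white ceramic bowl, 76 mm wide, 45 mm tall; a loose bystander, leave it. Origin: centre of its underside
- jar: small amber jar with a black lid, 48 mm wide, 55 mm tall; a loose bystander, leave it. Origin: centre of its underside
- bench_pin: wooden block, 70 x 45 x 22 mm; a loose bystander, leave it. Origin: centre of its underside
- ring_gauge: steel spindle on a round foot 44 mm wide, 70 mm tall; a loose bystander, leave it. Origin: centre of its underside

How it is judged (in metres and radians):
On the way, in this order (a step that is already met when the one before it is completed fails the run):
1. the dial's index line is on the tall pin's scale line (within 4.5 mm at the pin), with the clamp lever still open (y of tall_pin in the frame of dial_face between -0.0045 and 0.0045 m and x of tall_pin in the frame of dial_face above 0.05 m and value of joint lever below 0.6 rad), for 0.3 s.
2. the clamp lever is at its stop, the dial still on its line (y of tall_pin in the frame of dial_face between -0.0045 and 0.0045 m and x of tall_pin in the frame of dial_face above 0.05 m and value of joint lever above 1.25 rad), for 0.2 s.
At the end, for the whole second after the job is handed in: The index line points at the tall pin within 4.5 mm at the pin (about 3 degrees), the lever reads at least 1.25 rad (stop at 1.4), and the dial is at rest on its seat (all of step 2 and velocity of joint dial between -0.05 and 0.05 rad/s and distance of dial_face from where it was at the start of the episode below 0.004 m); the robot touches nothing.
It fails at once if the dial is lifted more than 6 mm off its seat (distance of dial_face from where it was at the start of the episode above 0.006 m).
It fails at once if the lug is pinched (fingers press on both its sides at once, over 1 N each) (contact force between the fingers and lug_left above 1 N and contact force between the fingers and lug_right above 1 N).
It fails at once if the lever is pinched (fingers press on both its sides at once, over 1 N each) (contact force between the fingers and lever_near above 1 N and contact force between the fingers and lever_far above 1 N).
It fails at once if a loose thing is moved more than 25 mm (distance of any of collet, mallet, graver, mortar, jar, bench_pin, ring_gauge from where it was at the start of the episode above 0.025 m).
It also fails if it takes over 61 s, if anything falls off the work surface, if the arm or the gripper's body presses on something with over 40 N, if the wrist force passes 120 N, or if a joint passes its speed limit or range.

### The arm

A 7-joint arm with a two-finger parallel gripper is mounted at the origin on the work surface. World frame = base frame: x ahead of the robot, y to its left, z up, the work surface at z = 0. Lengths are in mm, angles in rad, forces in N, time in s.
With the tool pointing down it reaches from about 400 to 875 mm from the base axis. Payload 4.4 kg.
Tool frame: the origin (TCP) lies on the mounting face of the last link; the fingertips stand 173 mm ahead of it and the grasp point (between the pads) lies 155 mm ahead of it; z points along the fingers, y is the line along which they close (so a half turn about z gives the same grasp; the last joint's range is limited). The gripper opens to 85 mm and grips with 20 to 120 N. Pads are 22 mm wide; open, the fingers measure 114 mm over their backs; the gripper's body (76 mm by 85 mm) begins 54 mm behind the grasp point. The pads swing forward as they close: fully open they stand 13 mm farther back than shut.
Start: joints at [-1.414, 0.628, 0.038, 1.517, -0.027, 0.996, -0.02], TCP at [143.605, 633.95, 404.713] pointing down, gripper open.
Joint ranges: [-3.06, 3.06], [-0.37, 2.12], [-1.25, 1.32], [0.18, 2.47], [-1.1, 4.24], [0.23, 1.98], [-2.94, 2.94]. Speed limits (rad/s): [2.57, 2.57, 3.14, 3.14, 3.14, 3.14, 3.14].

### API

Orientations are given as [roll, pitch, yaw] about the fixed x, y, z axes, in that order (R = Rz(yaw) Ry(pitch) Rx(roll)).
In Python, from cell import * gives the robot as it stands. The module is installed in compiled form; this text tells all that it offers.
- The arm moves only by the tool jog_arm, never from a script. Its argument "steps" is a list of rows, each a list of 7 numbers: the opening, from -1 (shut) to 1 (fully open), so that 0 is half open, then the shift along the tool's x, y, z as a fraction of full scale, then the turn, a rotation vector about the tool's x, y, z as a fraction of full scale. A call has 1 to 10 rows; each row shifts and turns the commanded pose from where the row before left it, along the tool's axes as they then stand; what a row does not reach is not made up. Full scale, the value 1, is 500 mm for a shift and 2 rad for a turn. A row lasts 1/8 s, in which the tool goes at most 62.5 mm and 10.7 degrees, less where a joint would pass 70% of its speed; a pose out of reach is approached as far as the arm can. A call with a number of a shift or a turn outside -1 to 1 is refused whole. A call with a gripper value outside its range is refused whole. The fingers move at their own pace and stop on an object; the grip force is fixed at half the most. Time passes only in rows, so rows that do not move let the fingers close. It gives the time, the measured TCP pose, the force, the opening and the grip force at its end, in the units of the state.
- read_state(): the state, without advancing time (a new reading comes with each control period).
- get_image(name): name is "scene" or "top"; returns a dict with "pixels" (420x560x3 uint8, red, green, blue), "depth" (420x560 float32, mm along the optical axis (not along the pixel's ray), 0 where there is no reading), "vertical_fov" (degrees; the focal length in pixels is half the picture's height over the tangent of half this angle, whatever the lens; pixels are square), "cx", "cy" (the principal point, pixels), "k1" (the pictures are not rectified: a ray, as slopes to the right and down, at radius r is drawn at 1 + k1 r^2 times it, then the intrinsics apply), "R" (3x3) and "t" (3): a world point X has camera coordinates R X + t. Camera axes: x right, y down, z forward; pixel columns grow to the right and rows downward; lengths in mm; the calibration is good to about 2 mm. A picture is of the moment at which its call begins.
- finish_job(): hands the job in; it is judged then, once.
The state is a dict: "clock": time; "qpos": joint angles; "qd": joint speeds; "tau": joint torques, N m; "eef_pos": TCP position; "tool_rot": TCP orientation; "force": force on the tool from outside, world axes, zero at the start; "torque": the same for the moment, N m; "width": finger opening in mm; "gripper_force": force on a finger pad.
Only numpy, scipy, OpenCV 4.12 (cv2) and the standard library are available. Lean on these libraries where they do the work, as an engineer would, in place of code of your own. Each camera call takes 0.05 s, during which the arm holds its last target. There are 200 camera calls.

## Working session

There is one attempt and no reset: what is moved stays moved. The work goes in short steps, Python scripts to look and compute and a tool call to move; the robot and the scene stay as the last step left them, time stands still between calls to the robot, and variables do not carry over. Pictures are saved under pics/ and viewed, at most 10 in all, crops included, and the job is handed in when it is done.

Besides the shell and the picture viewer there is one more tool, called after ">>>" in YAML: its name, and indented under it one key for each argument. jog_arm: Moves the arm, as the interface text tells. Shift numbers are shares of 500 mm and turn numbers shares of 2 rad, none past 1 either way. Its arguments: {"type":"object","properties":{"steps":{"type":"array"}},"required":["steps"]}

```bash
mkdir -p pics; cat > h.py <<'E'
from cell import *
import numpy as np, cv2
def cam(n):
    im=get_image(n); f=210/np.tan(np.radians(im["vertical_fov"]/2)); im["f"]=f
    return im
def und(im,u,v):
    d=np.array([(u-im["cx"])/im["f"],(v-im["cy"])/im["f"]]); p=d.copy()
    for _ in range(20): p=d/(1+im["k1"]*(p@p))
    return p
def onz(im,u,v,z):
    p=und(im,u,v); R=np.array(im["R"]); t=np.array(im["t"])
    c=-R.T@t; r=R.T@np.array([p[0],p[1],1]); return c+r*(z-c[2])/r[2]
def proj(im,X):
    c=np.array(im["R"])@np.array(X,float)+np.array(im["t"]); p=c[:2]/c[2]
    p=p*(1+im["k1"]*(p@p)); return p*im["f"]+[im["cx"],im["cy"]]
def save(im,n): cv2.imwrite(f"pics/{n}.png",im["pixels"][:,:,::-1])
E
python3 - <<'E'
from h import *
for n in("top","scene"):
    im=cam(n); save(im,n+"0"); print(n,im["f"],im["k1"],-np.array(im["R"]).T@im["t"],np.round(im["R"],2).tolist())
s=read_state(); print({k:np.round(v,3) for k,v in s.items()})
E
```

```text
top 537.3707163124701 0.012036879018170915 [ 502.16519259  -16.23183922 1223.979661  ] [[-0.01, -1.0, 0.0], [-1.0, 0.01, -0.08], [0.08, -0.0, -1.0]]
scene 416.88674458531784 0.027773549444363086 [1212.01008251   67.54809252  729.0387238 ] [[-0.14, 0.99, 0.01], [0.71, 0.1, -0.7], [-0.69, -0.09, -0.72]]
{'clock': np.float64(0.1), 'qpos': array([-1.414,  0.629,  0.038,  1.518, -0.027,  0.996, -0.02 ]), 'qd': array([-0.001, -0.002,  0.001, -0.003,  0.001, -0.   ,  0.001]), 'tau': array([ 3.0000e-03, -5.6454e+01,  1.2300e+00, -1.9398e+01,  1.1000e-02,
        5.0000e-03,  0.0000e+00]), 'eef_pos': array([143.531, 633.687, 403.901]), 'tool_rot': array([-3.14 , -0.   ,  2.919]), 'force': array([-0.508,  0.271,  0.379]), 'torque': array([-0.023,  0.038,  0.013]), 'gripper_force': np.float64(0.0), 'width': np.float64(85.194)}
```

View pics/top0.png

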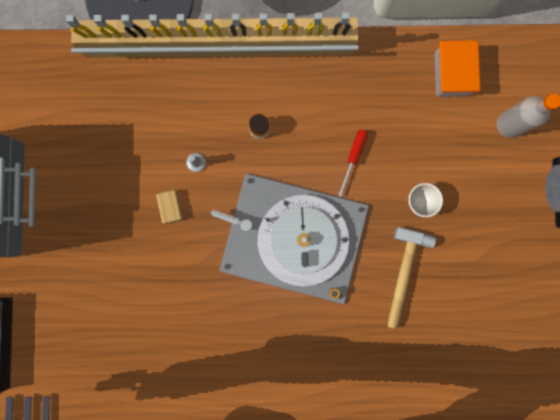

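View pics/scene0.png

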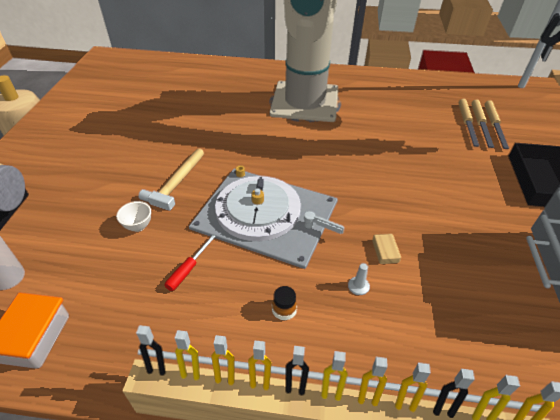

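The top view shows the head centred near (304,240), with the lug towards the robot at (305,259), the lever tip near (213,213), and the collet at (334,294). The jar, ring gauge and block lie to the left, and the mallet and graver to the right. I'll zoom in to find the pin.

```bash
python3 - <<'E'
from h import *
a=cam("top");b=cam("scene")
A=cv2.resize(a["pixels"][170:310,205:375],None,fx=4,fy=4,interpolation=2)[:,:,::-1]
B=cv2.resize(b["pixels"][155:270,185:350],None,fx=4.8,fy=4.8,interpolation=2)[:,:,::-1]
cv2.imwrite("pics/a.png",A);cv2.imwrite("pics/b.png",B)
np.save("a.npy",a,allow_pickle=True);np.save("b.npy",b,allow_pickle=True)
E
```

```text
(no output)
```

View pics/a.png

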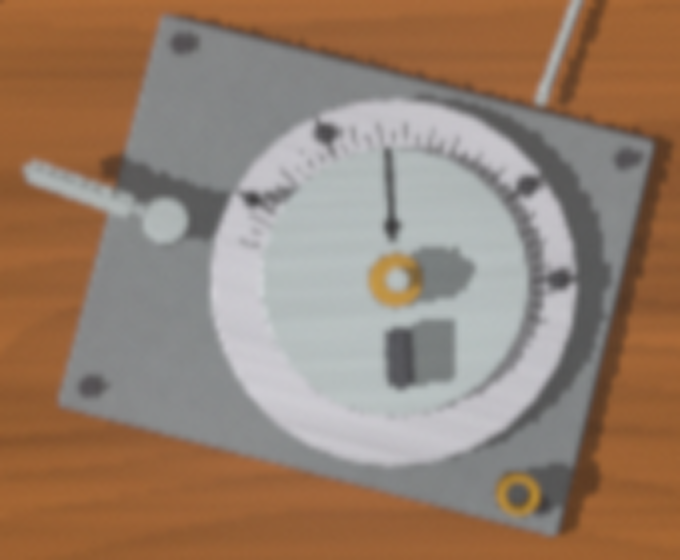

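View pics/b.png

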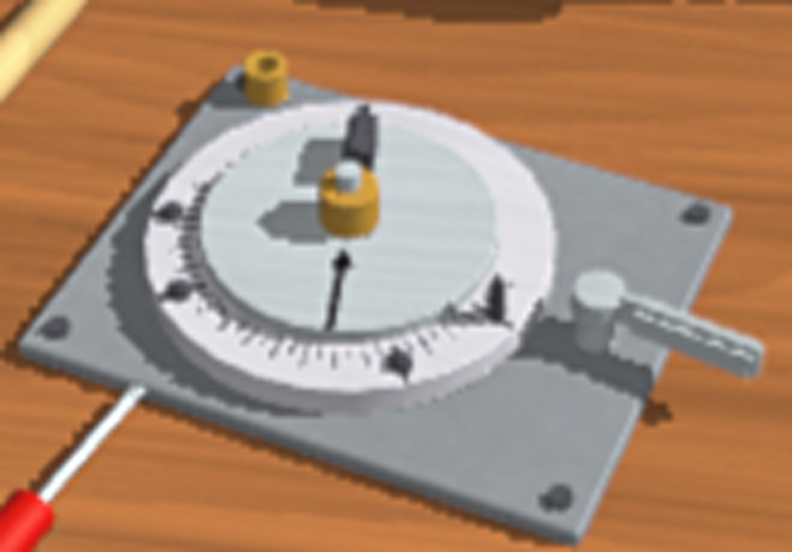

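The scene view shows the pointed pin at crop (495,300), which is the long line nearest the lever (+75°). The other three lines carry low plugs. Now to locate the head.

```bash
cat > loc.py <<'E'
from h import *
a=np.load("a.npy",allow_pickle=True).item();b=np.load("b.npy",allow_pickle=True).item()
A=lambda x,y,z:onz(a,205+(x-1.5)/4,170+(y-1.5)/4,z)[:2]
B=lambda x,y,z:onz(b,185+(x-1.9)/4.8,155+(y-1.9)/4.8,z)[:2]
def seg(im,z,R,c):
    # fit ring circle outline: bright pixels with plane z
    pass
from scipy.optimize import least_squares
obs=[]
# (fn im, px, head-point) ; head pts: corners
for (x,y),h in zip([(165,15),(654,142),(557,535),(60,404)],[(115,165),(115,-125),(-115,-125),(-115,165)]): obs.append((A(x,y,12),h))
nb=len(obs)
for (x,y),h in zip([(730,210),(20,346),(578,543)],[(-115,165),(115,-125),(115,165)]): obs.append((B(x,y,12),h))
for o,h in [(A(393,282,30),(0,0))]: obs.append((o,h))
def fit(obs):
    def r(p):
        c,s=np.cos(p[2]),np.sin(p[2]);return np.concatenate([np.array([c*h[0]-s*h[1]+p[0],s*h[0]+c*h[1]+p[1]])-o for o,h in obs])
    q=least_squares(r,[500,0,-.25],loss="soft_l1",f_scale=2);return q.x,r(q.x).reshape(-1,2).round(1).tolist()
for o in(obs[:nb],obs[nb:nb+3],obs): p,r=fit(o);print(p.round(3),r)
print("ring A",A(393,282,30))
hub=A(396,280,64);hubB=B(349,176,70);print("hub",hub,hubB)
t=A(387,150,40);u=A(391,225,40);print("idx A",t,u,np.degrees(np.arctan2(*(t-u)[::-1])))
t=B(329,331,40);u=B(343,262,40);print("idx B",t,u,np.degrees(np.arctan2(*(t-u)[::-1])))
print("lug A",A(399,328,64),A(401,388,64),"B",B(364,108,64))
print("lever tip A",A(28,171,48),"piv",A(166,220,60),"B tip",B(760,360,48))
print("pin A",A(253,200,45),"B foot",B(496,318,30))
c,s=np.cos(p[2]),np.sin(p[2]);H=lambda x,y:(c*x-s*y+p[0],s*x+c*y+p[1])
print("pred pin",H(90.5*np.cos(1.309),90.5*np.sin(1.309)),"pivot",H(0,130))
E
python3 loc.py
```

```text
[ 5.18537e+02 -6.92770e+01 -2.70000e-01] [[2.1, 1.1], [0.7, -2.4], [-1.9, -0.9], [-0.8, 1.9]]
[ 5.20405e+02 -6.69170e+01 -2.69000e-01] [[0.1, 2.2], [0.8, -2.9], [-0.9, 0.2]]
[ 5.19266e+02 -6.82750e+01 -2.68000e-01] [[2.7, 2.3], [1.6, -1.3], [-1.1, -0.1], [-0.3, 2.9], [-1.2, 0.8], [-0.3, -4.3], [-2.1, -1.1], [1.3, 0.0]]
ring A [517.95549742 -68.291142  ]
hub [518.56002374 -68.44201976] [517.33317761 -66.61550225]
idx A [590.62753706 -65.71265602] [549.1696537  -67.25858618] 2.1355227631877978
idx B [591.62040525 -64.26923669] [546.1012245  -65.44207841] 1.475949587852321
lug A [492.78695721 -69.63630938] [460.71432509 -70.18348586] B [460.44288479 -68.72869111]
lever tip A [580.9854543  131.50683163] piv [552.64211238  55.40498418] B tip [588.44584278 134.86610613]
pin A [563.66254225   8.50004445] B foot [562.95573866  11.19291888]
pred pin (np.float64(565.0394368161841), np.float64(9.795652437434043)) pivot (np.float64(553.7523423867061), np.float64(57.06718896113628))
```

>>> jog_arm:
  steps:
    - [-1,-0.0765,-0.0511,0,0,0,0]
    - [-1,-0.0765,-0.0511,0,0,0,0]
    - [-1,-0.0765,-0.0511,0,0,0,0]
    - [-1,-0.0765,-0.0511,0,0,0,0]
    - [-1,-0.0765,-0.0511,0,0,0,0]
    - [-1,-0.0765,-0.0511,0,0,0,0]
    - [-1,-0.0765,-0.0511,0,0,0,0]
    - [-1,-0.0765,-0.0511,0,0,0,0]
    - [-1,-0.0765,-0.0511,0,0,0,0]
    - [-1,-0.0765,-0.0511,0,0,0,0]

```text
clock: 1.45
eef_pos: [461.1, 299.1, 404.7]
tool_rot: [3.141, -0.0, 2.919]
force: [-0.1, 0.1, 0.9]
width: 0.2
gripper_force: 0.0
```

>>> jog_arm:
  steps:
    - [-1,-0.022,-0.0814,0,0,0,0]
    - [-1,-0.022,-0.0814,0,0,0,0]
    - [-1,-0.022,-0.0814,0,0,0,0]
    - [-1,-0.022,-0.0814,0,0,0,0]
    - [-1,-0.022,-0.0814,0,0,0,0]
    - [-1,-0.022,-0.0814,0,0,0,0]
    - [-1,-0.022,-0.0814,0,0,0,0]
    - [-1,-0.022,-0.0814,0,0,0,0]
    - [-1,0,0,0,0,0,-0.063]
    - [-1,0,0,0,0,0,-0.063]

```text
clock: 2.7
eef_pos: [474.0, -37.5, 404.6]
tool_rot: [-3.142, -0.0, -3.11]
force: [0.2, 0.8, 0.2]
width: 0.1
gripper_force: 0.0
```

>>> jog_arm:
  steps:
    - [-1,0,0,0.06,0,0,0]
    - [-1,0,0,0.06,0,0,0]
    - [-1,0,0,0.06,0,0,0]
    - [-1,0,0,0.06,0,0,0]
    - [-1,0,0,0,0,0,0]

```text
clock: 3.32
eef_pos: [473.2, -36.7, 283.2]
tool_rot: [3.141, -0.005, -3.112]
force: [1.1, 0.1, 0.4]
width: 0.5
gripper_force: 0.0
```

```bash
python3 - <<'E'
from h import *
s=read_state();p=s["eef_pos"];print(p.round(1),s["tool_rot"].round(3),s["qpos"].round(2))
b=cam("scene");print(proj(b,p+[0,0,-173]))
B=cv2.resize(b["pixels"][110:250,185:350],None,fx=4,fy=4,interpolation=2)[:,:,::-1];cv2.imwrite("pics/c.png",B)
E
```

```text
[473.2 -36.7 283.2] [ 3.141 -0.005 -3.112] [ 0.01  0.58  0.01  2.11 -0.02  0.46  1.63]
[272.82620557 166.91521535]
```

View pics/c.png

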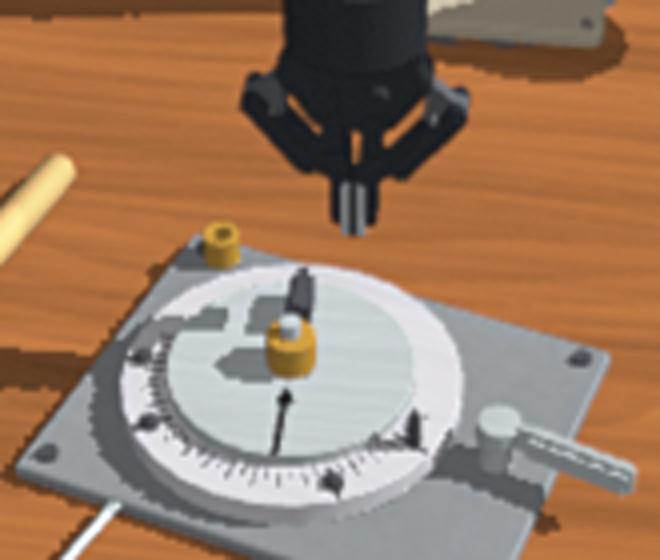

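The shut fingertip appears at about (273,168), matching the projected 173 mm. Next: lower beside the lug and start the push arc.

>>> jog_arm:
  steps:
    - [-1,0,0,0.064,0,0,0]
    - [-1,0,0,0.064,0,0,0]
    - [-1,0,0,0,0,0,0]
    - [-1,-0.004,-0.01,0,0,0,0]
    - [-1,-0.002,-0.01,0,0,0,0]
    - [-1,0,0,0,0,0,0]

```text
clock: 4.12
eef_pos: [477.8, -47.4, 221.7]
tool_rot: [-3.141, 0.002, -3.114]
force: [-0.7, 0.2, -0.3]
width: -0.1
gripper_force: 0.0
```

>>> jog_arm:
  steps:
    - [-1,0.0036,-0.0086,0,0,0,-0.05]
    - [-1,0.0036,-0.0086,0,0,0,-0.05]
    - [-1,0.0036,-0.0086,0,0,0,-0.05]
    - [-1,0.0036,-0.0086,0,0,0,-0.05]
    - [-1,0.0036,-0.0086,0,0,0,-0.05]
    - [-1,0,0,0,0,0,0]

```text
clock: 4.88
eef_pos: [473.3, -69.4, 221.1]
tool_rot: [3.141, 0.0, -2.614]
force: [-0.4, 1.0, 1.3]
width: -0.1
gripper_force: 0.7
```

```bash
cat > look.py <<'E'
from h import *
import sys
s=read_state();p=s["eef_pos"];print(p.round(1),s["tool_rot"].round(3),s["qpos"].round(2),s["force"].round(1))
c=np.array([518.3,-68.3]);th=s["tool_rot"][2]+np.pi;v=p[:2]-c
print("tool yaw-180:",np.degrees(th),"in tool-dial frame",[np.cos(th)*v[0]+np.sin(th)*v[1],-np.sin(th)*v[0]+np.cos(th)*v[1]])
b=cam("scene")
# index line: darkest along circle radius 40..66 on dial top
P=b["pixels"].astype(float).mean(2)
ang=np.radians(np.arange(-60,100,0.5));prof=[]
for t in ang:
    prof.append(np.mean([cv2.getRectSubPix(P.astype(np.float32),(1,1),tuple(map(float,proj(b,[c[0]+r*np.cos(t),c[1]+r*np.sin(t),40])))) [0,0] for r in range(44,68,3)]))
prof=np.array(prof);i=prof.argsort()[:8];print("dark at deg",np.degrees(ang[i]).round(1),prof[i].round(0),np.median(prof))
if len(sys.argv)>1:
    cv2.imwrite("pics/%s.png"%sys.argv[1],cv2.resize(b["pixels"][130:270,185:350],None,fx=4,fy=4,interpolation=2)[:,:,::-1])
E
python3 look.py d
```

```text
[473.3 -69.4 221.1] [ 3.141  0.    -2.614] [ 0.16  0.71 -0.1   2.13  0.22  0.32  1.97] [-0.4  1.   1.3]
tool yaw-180: 30.249629119801327 in tool-dial frame [np.float64(-39.420361933680184), np.float64(21.734892299654295)]
dark at deg [30.5 31.  30.  31.5 29.5 32.  29.  32.5] [ 80.  82.  86.  87. 100. 105. 116. 124.] 206.35107
```

View pics/d.png

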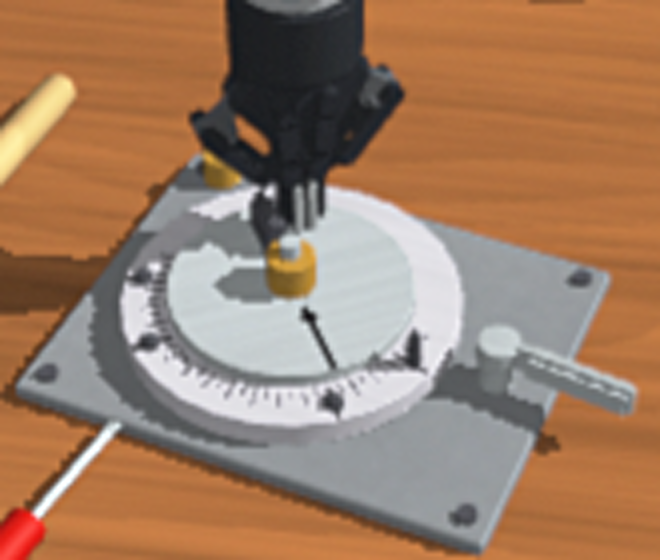

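The index line is now at about 30.7° (crop (320,335)), and the pin is at about 60°. The contact is clean, so I'll continue.

>>> jog_arm:
  steps:
    - [-1,0.004,-0.0083,0,0,0,-0.05]
    - [-1,0.004,-0.0083,0,0,0,-0.05]
    - [-1,0.004,-0.0083,0,0,0,-0.05]
    - [-1,0.004,-0.0083,0,0,0,-0.05]
    - [-1,0.0015,-0.0041,0,0,0,-0.025]
    - [-1,0,0,0,0,0,0]

```text
clock: 5.68
eef_pos: [478.7, -89.1, 220.7]
tool_rot: [3.141, -0.0, -2.164]
force: [-1.4, 0.3, 0.4]
width: -0.1
gripper_force: 1.0
```

```bash
python3 look.py e
```

```text
[478.7 -89.1 220.7] [ 3.141 -0.    -2.164] [ 0.27  0.72 -0.21  2.1   0.41  0.36  2.27] [-1.4  0.3  0.4]
tool yaw-180: 56.01031361185185 in tool-dial frame [np.float64(-39.40384501600532), np.float64(21.207282007944126)]
dark at deg [57.  56.5 57.5 56.  58.  55.5 58.5 55. ] [ 91.  93.  94.  98. 102. 107. 116. 118.] 206.25357
```

View pics/e.png

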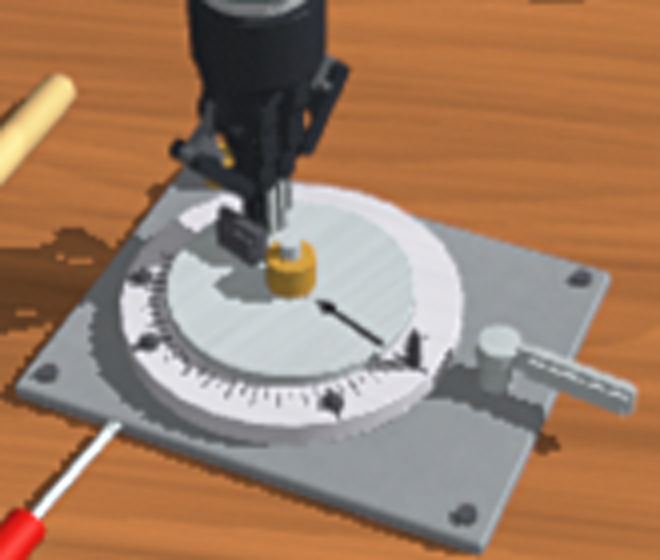

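The index is at about 56.8°, just short of the pin foot at crop (412,364). One small nudge, then back off.

>>> jog_arm:
  steps:
    - [-1,0.0019,-0.0042,0,0,0,-0.025]
    - [-1,0,0,0,0,0,0]
    - [-1,0,0,0,0,0,0]

```text
clock: 6.1
eef_pos: [480.0, -91.2, 220.7]
tool_rot: [3.141, -0.0, -2.113]
force: [-1.9, 0.9, 2.4]
width: 0.3
gripper_force: 1.2
```

```bash
python3 look.py
```

```text
[480.  -91.2 220.7] [ 3.141 -0.    -2.113] [ 0.28  0.72 -0.23  2.1   0.43  0.37  2.31] [-1.9  0.9  2.4]
tool yaw-180: 58.93143896468624 in tool-dial frame [np.float64(-39.368158809159944), np.float64(20.999382657902224)]
dark at deg [60.  60.5 59.5 61.  59.  61.5 58.5 58. ] [ 94.  97.  97. 103. 104. 113. 113. 125.] 206.20877
```

>>> jog_arm:
  steps:
    - [-1,0,0.024,0,0,0,0]
    - [-1,0,0,-0.08,0,0,0]
    - [-1,0,0,-0.08,0,0,0]
    - [-1,0,0,-0.08,0,0,0]
    - [-1,-0.085,0.0174,0,0,0,0]
    - [-1,-0.085,0.0174,0,0,0,0]
    - [-1,-0.085,0.0174,0,0,0,0]
    - [-1,-0.085,0.0174,0,0,0,0]
    - [-1,-0.085,0.0174,0,0,0,-0.046]
    - [-1,0,0,0,0,0,-0.046]

```text
clock: 7.4
eef_pos: [542.3, 124.5, 340.9]
tool_rot: [-3.14, 0.004, -1.919]
force: [0.4, -0.2, -0.5]
width: 0.0
gripper_force: 0.0
```

```bash
python3 look.py; python3 - <<'E'
from h import *
a=cam("top")
cv2.imwrite("pics/f.png",cv2.resize(a["pixels"][170:310,205:375],None,fx=4,fy=4,interpolation=2)[:,:,::-1])
E
```

```text
[542.3 124.5 340.9] [-3.14   0.004 -1.919] [-0.    0.6  -0.42  1.84  0.34  0.76  2.19] [ 0.4 -0.2 -0.5]
tool yaw-180: 70.03860937086584 in tool-dial frame [np.float64(189.38903741222958), np.float64(43.25296046637681)]
dark at deg [60.  60.5 59.5 61.  59.  61.5 58.5 28. ] [ 96.  98.  98. 104. 105. 115. 115. 121.] 137.29616
```

View pics/f.png

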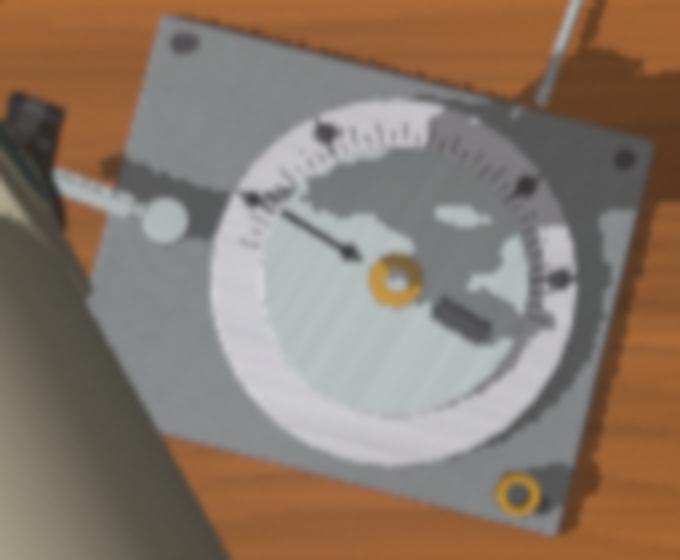

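```bash
cat >> loc.py <<'E'
print("---")
c=A(393,282,30)
for nm,t in(("tip",A(283,212,40)),("in",A(357,258,40)),("pin45",A(253,200,45)),("plug40",A(326,132,35)),("plug-40",A(529,185,35)),("plug-75",A(560,279,35))):
    for cc in (c,np.array([518.3,-68.3])):
        d=t-cc;print(nm,t.round(1),np.hypot(*d).round(1),np.degrees(np.arctan2(d[1],d[0])).round(1))
d=A(283,212,40)-A(357,258,40);print(np.degrees(np.arctan2(d[1],d[0])))
E
python3 loc.py | sed -n '/---/,$p'
```

```text
---
tip [557.1  -7.9] 72.0 57.1
tip [557.1  -7.9] 71.8 57.3
in [531.3 -48.3] 24.0 56.4
in [531.3 -48.3] 23.9 57.1
pin45 [563.7   8.5] 89.4 59.2
pin45 [563.7   8.5] 89.2 59.4
plug40 [601.4 -32.2] 91.0 23.4
plug40 [601.4 -32.2] 90.6 23.5
plug-40 [ 570.6 -144.3] 92.4 -55.3
plug-40 [ 570.6 -144.3] 92.2 -55.5
plug-75 [ 518.4 -160.3] 92.0 -89.7
plug-75 [ 518.4 -160.3] 92.0 -90.0
57.40073794674012
```

```bash
cat > ref.py <<'E'
from loc import *
print("=====")
f=lambda w:[w[0],w[1]]
S=dict(A=(A,[(75,253,200,45),(40,326,132,35),(-40,528,185,35),(-75,560,279,35)]),B=(B,[(75,496,316,30),(40,398,360,34),(-40,178,290,34),(-75,170,211,34)]))
for n,(F,L) in S.items():
    o=[(F(x,y,z),(90.5*np.cos(np.radians(g)),90.5*np.sin(np.radians(g)))) for g,x,y,z in L]
    p,r=fit(o);print(n,p.round(2),"yaw",np.degrees(p[2]).round(2),"target",75+np.degrees(p[2]),r)
    c=p[:2]
    im=cam("top" if n=="A" else "scene");P=im["pixels"].astype(np.float32).mean(2)
    pts=[]
    for rr in np.arange(48,70,2):
        ang=np.radians(np.arange(50,68,0.25))
        v=np.array([cv2.getRectSubPix(P,(1,1),tuple(map(float,proj(im,[c[0]+rr*np.cos(t),c[1]+rr*np.sin(t),40]))))[0,0] for t in ang])
        w=np.clip(np.median(v)-20-v,0,None);
        if w.sum()>0:pts.append(np.degrees((w*ang).sum()/w.sum()))
    print("index",np.round(pts,1),np.median(pts))
E
python3 ref.py | sed -n '/=====/,$p'
```

```text
=====
A [ 5.1875e+02 -6.9830e+01 -2.6000e-01] yaw -15.15 target 59.852094505447916 [[0.5, -0.1], [-0.6, 0.4], [-0.1, -0.3], [0.1, -0.0]]
index [58.4 58.5 58.7 58.5 58.4 58.3 58.3 58.4 58.4 58.3 58.2] 58.380996922879035
B [ 5.1742e+02 -6.7930e+01 -2.6000e-01] yaw -14.78 target 60.21782672684577 [[0.7, -0.4], [-0.4, 1.1], [-0.6, -0.1], [0.3, -0.4]]
index [59.1 59.3 59.2 59.  59.  58.7 59.  58.9 58.8 58.9 58.5] 58.96138814923244
```

Both cameras put the index about 1.3° short of the pin, inside the limit. One fine nudge will give more margin, so I'll retrace the path.

>>> jog_arm:
  steps:
    - [-1,0,0,0,0,0,0.046]
    - [-1,0,0,0,0,0,0.046]
    - [-1,0.085,-0.0174,0,0,0,0]
    - [-1,0.085,-0.0174,0,0,0,0]
    - [-1,0.085,-0.0174,0,0,0,0]
    - [-1,0.085,-0.0174,0,0,0,0]
    - [-1,0.085,-0.0174,0,0,0,0]
    - [-1,0,0,0.08,0,0,0]
    - [-1,0,0,0.08,0,0,0]
    - [-1,0,0,0.08,0,0,0]

```text
clock: 8.85
eef_pos: [469.5, -86.0, 220.0]
tool_rot: [-3.14, 0.0, -2.116]
force: [0.5, 0.5, -0.3]
width: 0.2
gripper_force: 0.0
```

>>> jog_arm:
  steps:
    - [-1,0,0,0,0,0,0]
    - [-1,0,-0.01,0,0,0,0]
    - [-1,0,-0.01,0,0,0,0]
    - [-1,0,0,0,0,0,0]

```text
clock: 9.35
eef_pos: [479.2, -90.5, 221.9]
tool_rot: [-3.139, 0.001, -2.113]
force: [-0.4, -0.2, 0.6]
width: -0.0
gripper_force: 0.0
```

>>> jog_arm:
  steps:
    - [-1,0,-0.004,0,0,0,0]
    - [-1,0.0008,-0.0018,0,0,0,-0.011]
    - [-1,0,0,0,0,0,0]

```text
clock: 9.72
eef_pos: [480.2, -91.7, 220.6]
tool_rot: [3.14, -0.0, -2.09]
force: [-2.7, 1.5, 2.6]
width: -0.1
gripper_force: 1.3
```

```bash
python3 ref.py | sed -n '/=====/,$p' | grep -v '^A'
```

```text
=====
index [59.  58.8 58.8 58.8 58.8 58.8 58.8 58.6 58.6 58.7 58.8] 58.77950795068925
B [ 5.1742e+02 -6.7930e+01 -2.6000e-01] yaw -14.78 target 60.21782672684577 [[0.7, -0.4], [-0.4, 1.1], [-0.6, -0.1], [0.3, -0.4]]
index [59.5 59.6 59.7 59.4 59.6 59.  59.2 59.3 59.1 59.4 59.2] 59.37337637773765
```

>>> jog_arm:
  steps:
    - [-1,0.0006,-0.0015,0,0,0,-0.008]
    - [-1,0,0,0,0,0,0]
    - [-1,0,0,0,0,0,0]

```text
clock: 10.2
eef_pos: [481.0, -92.6, 220.6]
tool_rot: [3.141, -0.0, -2.075]
force: [-3.6, 1.2, 2.6]
width: 0.4
gripper_force: 1.4
```

```bash
python3 ref.py | sed -n '/=====/,$p' | grep index
```

```text
index [60.7 60.8 60.7 60.6 60.4 60.4 60.3 60.3 60.4 60.4 60.5] 60.43341521192705
index [61.1 60.8 61.2 61.3 61.  61.2 61.1 61.  61.  60.5 60.8] 61.028672416979866
```

The dial is now within about 0.7° of the line. Now for the lever.

>>> jog_arm:
  steps:
    - [-1,0,0.024,0,0,0,0]
    - [-1,0,0,-0.08,0,0,0]
    - [-1,0,0,-0.08,0,0,0]
    - [-1,0,0,-0.08,0,0,0]
    - [-1,-0.086,0.0148,0,0,0,0]
    - [-1,-0.086,0.0148,0,0,0,0]
    - [-1,-0.086,0.0148,0,0,0,0]
    - [-1,-0.086,0.0148,0,0,0,0]
    - [-1,-0.086,0.0148,0,0,0,-0.037]
    - [-1,0,0,0,0,0,-0.037]

```text
clock: 11.55
eef_pos: [542.4, 124.3, 341.0]
tool_rot: [-3.14, 0.005, -1.918]
force: [-0.5, -0.4, -0.2]
width: 0.0
gripper_force: 0.0
```

>>> jog_arm:
  steps:
    - [-1,0,0,0.08,0,0,0]
    - [-1,0,0,0.08,0,0,0]
    - [-1,0,0,0,0,0,0]

```text
clock: 11.92
eef_pos: [540.6, 119.3, 258.4]
tool_rot: [3.137, -0.003, -1.926]
force: [0.2, 0.7, -0.2]
width: -0.1
gripper_force: 0.0
```

```bash
python3 - <<'E'
from h import *
s=read_state();p=s["eef_pos"];P=np.array([553,56.5]);t=s["tool_rot"][2]+np.pi;v=p[:2]-P
print(p,s["tool_rot"],s["qpos"].round(2),"along",v@[np.cos(t),np.sin(t)],"off",v@[-np.sin(t),np.cos(t)])
b=cam("scene");cv2.imwrite("pics/g.png",cv2.resize(b["pixels"][110:250,225:390],None,fx=4,fy=4,interpolation=2)[:,:,::-1])
E
```

```text
[540.61120699 119.27368496 258.41494185] [ 3.13742313 -0.00323172 -1.92564753] [-0.03  0.72 -0.37  1.9   0.43  0.6   2.11] along 54.55827469284973 off 33.427718720401266
```

View pics/g.png

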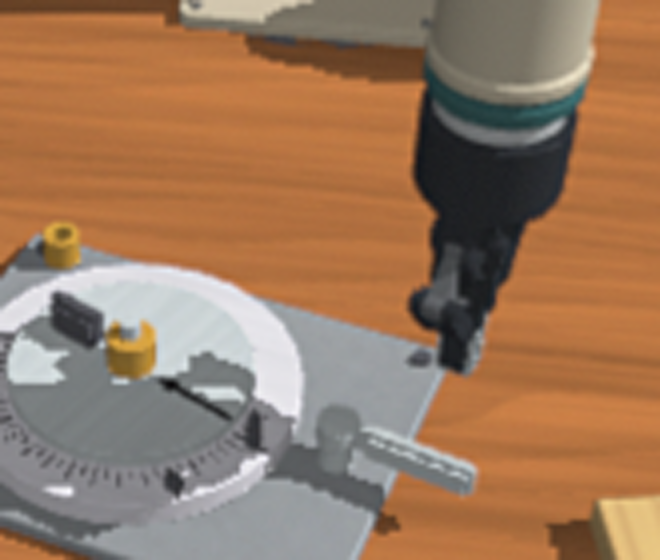

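The fingertip at crop (460,365) is behind the lever's near side and clear of it. I'll lower and sweep clockwise about the pivot.

>>> jog_arm:
  steps:
    - [-1,0,0,0.052,0,0,0]
    - [-1,0,0,0.05,0,0,0]
    - [-1,0,0,0,0,0,0]
    - [-1,0,-0.013,0,0,0,0]
    - [-1,0,-0.013,0,0,0,0]
    - [-1,0,0,0,0,0,0]

```text
clock: 12.72
eef_pos: [555.2, 114.7, 210.7]
tool_rot: [-3.14, 0.001, -1.927]
force: [-0.9, 0.2, -0.5]
width: 0.2
gripper_force: 0.0
```

>>> jog_arm:
  steps:
    - [-1,-0.0034,-0.0112,0,0,0,0.05]
    - [-1,-0.0034,-0.0112,0,0,0,0.05]
    - [-1,-0.0034,-0.0112,0,0,0,0.05]
    - [-1,-0.0034,-0.0112,0,0,0,0.05]
    - [-1,-0.0034,-0.0112,0,0,0,0.05]
    - [-1,-0.0034,-0.0112,0,0,0,0.05]
    - [-1,-0.0034,-0.0112,0,0,0,0.05]
    - [-1,-0.0034,-0.0112,0,0,0,0.05]
    - [-1,-0.0034,-0.0112,0,0,0,0.05]
    - [-1,0,0,0,0,0,0]

```text
clock: 13.98
eef_pos: [599.5, 92.4, 209.9]
tool_rot: [3.141, -0.001, -2.826]
force: [-1.4, 0.5, 0.8]
width: 0.2
gripper_force: 0.3
```

```bash
cat > lv.py <<'E'
from h import *
s=read_state();p=s["eef_pos"];P=np.array([553,56.5]);t=s["tool_rot"][2]+np.pi;v=p[:2]-P
print(p,s["tool_rot"],s["qpos"].round(2),s["force"].round(1),"along",v@[np.cos(t),np.sin(t)],"off",v@[-np.sin(t),np.cos(t)],"tool lever angle",np.radians(75)-(t+np.pi)%(2*np.pi)+np.pi)
b=cam("scene");cv2.imwrite("pics/h%.0f.png"%(s["clock"]*10),cv2.resize(b["pixels"][130:270,225:390],None,fx=4,fy=4,interpolation=2)[:,:,::-1])
E
python3 lv.py; ls pics
```

```text
[599.51867937  92.37961236 209.89404417] [ 3.14138197e+00 -6.29656817e-04 -2.82557524e+00] [-0.13  0.83 -0.11  1.78  0.16  0.55  1.54] [-1.4  0.5  0.8] along 55.36590310897401 off 19.645632764642567 tool lever angle 0.9929795288011372
a.png
b.png
c.png
d.png
e.png
f.png
g.png
h140.png
scene0.png
top0.png
```

>>> jog_arm:
  steps:
    - [-1,-0.0034,-0.0112,0,0,0,0.05]
    - [-1,-0.0034,-0.0112,0,0,0,0.05]
    - [-1,-0.0034,-0.0112,0,0,0,0.05]
    - [-1,-0.0027,-0.009,0,0,0,0.04]
    - [-1,0,0,0,0,0,0]

```text
clock: 14.65
eef_pos: [609.6, 72.9, 209.8]
tool_rot: [3.141, -0.0, 3.079]
force: [-0.7, 0.6, 1.0]
width: -0.2
gripper_force: 0.4
```

>>> jog_arm:
  steps:
    - [-1,0,-0.003,0,0,0,0]
    - [-1,0,0,0,0,0,0]

```text
clock: 14.9
eef_pos: [609.7, 71.4, 209.8]
tool_rot: [3.141, 0.0, 3.078]
force: [-0.8, 2.8, 0.6]
width: 0.1
gripper_force: 1.1
```

```bash
python3 lv.py; ls pics|grep h
```

```text
[609.69437259  71.40298859 209.75326866] [3.14092528e+00 2.25333009e-04 3.07807990e+00] [-0.15  0.83 -0.02  1.76  0.03  0.55  1.32] [-0.8  2.8  0.6] along 55.634168527448736 off 18.471335767323144 tool lever angle 1.3725096942782569
h140.png
h149.png
```

>>> jog_arm:
  steps:
    - [-1,0,-0.003,0,0,0,0.01]
    - [-1,0,0,0,0,0,0]

```text
clock: 15.2
eef_pos: [609.8, 70.2, 209.8]
tool_rot: [3.141, 0.001, 3.057]
force: [-0.7, 3.8, -0.5]
width: -0.2
gripper_force: 2.0
```

>>> jog_arm:
  steps:
    - [-1,0,-0.003,0,0,0,0]
    - [-1,0,0,0,0,0,0]

```text
clock: 15.45
eef_pos: [609.7, 69.8, 209.8]
tool_rot: [3.139, 0.001, 3.058]
force: [1.1, 6.5, -0.4]
width: 0.1
gripper_force: 3.0
```

It has stalled with rising force, so the lever is at its stop. Back off, lift and check.

>>> jog_arm:
  steps:
    - [-1,0,0.02,0,0,0,0]
    - [-1,0,0.02,0,0,0,0]
    - [-1,0,0,-0.08,0,0,0]
    - [-1,0,0,-0.08,0,0,0]
    - [-1,0,0,-0.08,0,0,0]
    - [-1,0,0.1,-0.08,0,0,0]
    - [-1,0,0.1,0,0,0,0]
    - [-1,0,0.1,0,0,0,0]
    - [-1,0,0,0,0,0,0]

```text
clock: 16.58
eef_pos: [622.5, 242.3, 368.5]
tool_rot: [3.138, -0.001, 3.065]
force: [-0.8, -0.1, 0.5]
width: 0.3
gripper_force: 0.0
```

```bash
python3 ref.py | sed -n '/=====/,$p' | grep index; python3 - <<'E'
from h import *
a=cam("top");cv2.imwrite("pics/z.png",cv2.resize(a["pixels"][120:330,150:440],None,fx=2.7,fy=2.7,interpolation=2)[:,:,::-1])
E
```

```text
index [60.7 60.8 60.8 60.7 60.5 60.4 60.3 60.3 60.4 60.4 60.5] 60.474453821842395
index [61.5 61.1 61.2 61.3 61.  61.2 61.1 61.1 61.3 61.  60.9] 61.14026277042
```

View pics/z.png

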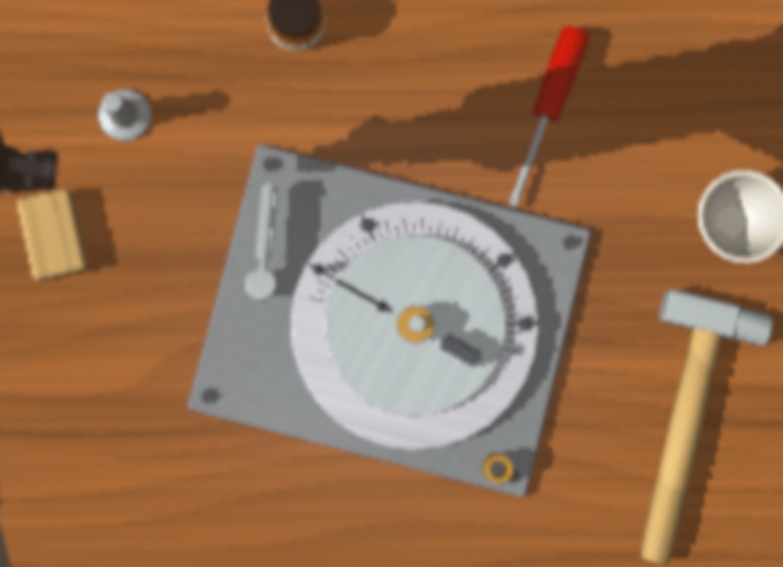

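The lever runs from (260,284) to (267,184), about 1.38 rad, so it is at its stop. The index points at the pin at (318,268), and nothing loose has moved.

```bash
python3 -c "
from cell import *
print(finish_job())"
```

```text
the job is handed in; nothing more can be done
None
```

The job is handed in: by the last pictures the index line is within about 1° of the tall pin's line (limit about 3°) and the lever is at its stop, about 1.38 rad; the judge gave no verdict.

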